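# Top off the crosswise slat crib and hold it in the cam clamp

### The job

The slat crib in the screwing jig still lacks its top layer. Lay the two full-length loose slats crosswise on the second layer, each one right above a slat of the bottom layer and with its ends between the fence and the open jaw, then swing the cam lever clockwise to the cam's high point, so that the jaw presses the crib tight against the fence, and finish while still holding the lever there, because its return spring throws it back when let go. Leave the short offcut and the other things on the bench alone.

Things in the scene. Friction and masses are not known exactly. Their poses are not given: they have to be found in the camera images.
- jig: Screwing jig, fixed: aluminium base plate 150 x 290 mm, 15 mm thick (x -75..75, y -195..95 mm in the jig's frame). Origin on the bench under the crib's centre, z up; it clamps along its y. Steel fence (130 mm wide, top at z = 49 mm) with its face at y = +61 mm. Guide block 100 mm wide, y -104..-88, top z = 45 mm.
- jaw: Sliding jaw: a beam with two sprung, rubber-faced pressure pads, each 44 mm wide, at x = -38 and +38 mm, top z = 49 mm, driven by the cam along the jig's +y. Its origin is the jig's origin while open, the pad faces then at y = -61 mm in the jig's frame (beam behind them, 120 mm wide), so a 110 mm slat has 12 mm of play between fence and open jaw.
- seat_a (a point): Place of one missing top slat: the point in the jig (x = -38, y = 0, z = 39 mm) where its underside centre belongs, its length along the jig's y. It lies across the two second-layer slats, above base_a, and stands 2 mm proud of fence and jaw. 5 mm either way along y still fits; the clamp then slides the whole crib 6 mm to the fence.
- seat_b (a point): Place of the other missing top slat: likewise at x = +38, y = 0, z = 39 mm in the jig's frame, above base_b. Either slat may go on either seat.
- cam_axis (a point): Point on the vertical turning axis of cam and lever, on the bench surface at x = 0, y = -147 mm in the jig's frame; axes as the jig's. With the lever at rest its arm points 15 degrees from the jig's +x towards its -y; it then sweeps by way of -y towards -x.
- slat_a: Beech slat 110 x 22 x 12 mm, about 20 g, origin at the centre of its underside, x along its length, z up through its 12 mm thickness. One of the two full-length loose slats, lying flat on the bench left of the jig.
- slat_b: Beech slat 110 x 22 x 12 mm, about 20 g, origin at the centre of its underside, x along its length, z up through its 12 mm thickness. The other full-length loose slat, lying flat on the bench left of the jig; the two are interchangeable.
- base_a: Beech slat 110 x 22 x 12 mm, about 20 g, origin at the centre of its underside, x along its length, z up through its 12 mm thickness. Bottom layer, already in the jig, along its y (centre x = -38 mm, underside z = 15 mm).
- base_b: Beech slat 110 x 22 x 12 mm, about 20 g, origin at the centre of its underside, x along its length, z up through its 12 mm thickness. Bottom layer, already in the jig, along its y (centre x = +38 mm, underside z = 15 mm).
- mid_a: Beech slat 110 x 22 x 12 mm, about 20 g, origin at the centre of its underside, x along its length, z up through its 12 mm thickness. Second layer, already in the jig, along its x (centre y = -36 mm, underside z = 27 mm, next to the jaw).
- mid_b: Beech slat 110 x 22 x 12 mm, about 20 g, origin at the centre of its underside, x along its length, z up through its 12 mm thickness. Second layer, already in the jig, along its x (centre y = +36 mm, underside z = 27 mm, next to the fence).
- cam_lever (a joint): Lever angle, rad: 0 at rest on its stop, growing clockwise from above. The eccentric's high point (jaw moved furthest, 14.7 mm; its pad springs squeeze the slats by about 15 N in all) is at 1.75; beyond it, to the stop at 2.4, the jaw slackens again. A return spring always pulls it back to 0: 0.23 N m at rest, 0.5 N m at the high point (2 to 5 N at the grip); there is no latch.
- lever_grip (a point): Centre of the black upright grip at the end of the cam lever, 110 mm from the turning axis, 79 mm above the bench: a round post, not revolving, 24 mm in diameter (22 mm at its foot), 49 to 105 mm above the bench, free on all sides above the steel lever arm (arm top at 49.5 mm). It can be pinched or pushed sideways from above. Turns with the lever.
- offcut: Short slat offcut 65 x 22 x 12 mm lying among the loose slats; not part of the crib. Origin at the centre of its underside, x along its length.
- screwdriver: Screwdriver, 200 mm long, lying on the bench; leave alone.
- tape: Roll of tape, 100 mm diameter, 25 mm high; leave alone.
- housing_a: Grey metal housing 100 x 100 x 34 mm; leave alone.
- housing_b: Second grey metal housing 100 x 100 x 34 mm; leave alone.
- cover: White round cover, 84 mm diameter, 14 mm high; leave alone.
- screw_box: Clear box of screws 55 x 120 x 45 mm; leave alone.

How it is judged (in metres and radians):
On the way, in this order (a step that is already met when the one before it is completed fails the run):
1. both full-length slats lie let go as the top layer, crosswise on the second layer, each above a bottom slat (((x of slat_a in the frame of jig between -0.05 and -0.026 m and y of slat_a in the frame of jig between -0.01 and 0.01 m and z of slat_a in the frame of jig between 0.035 and 0.043 m and angle between the x axis of each of slat_a, slat_b and the y axis of jig, either way round below 0.15 rad and angle between each of slat_a, slat_b's own z axis and vertical below 0.1 rad and x of slat_b in the frame of jig between 0.026 and 0.05 m and y of slat_b in the frame of jig between -0.01 and 0.01 m and z of slat_b in the frame of jig between 0.035 and 0.043 m) or (x of slat_b in the frame of jig between -0.05 and -0.026 m and y of slat_b in the frame of jig between -0.01 and 0.01 m and z of slat_b in the frame of jig between 0.035 and 0.043 m and angle between the x axis of each of slat_b, slat_a and the y axis of jig, either way round below 0.15 rad and angle between each of slat_b, slat_a's own z axis and vertical below 0.1 rad and x of slat_a in the frame of jig between 0.026 and 0.05 m and y of slat_a in the frame of jig between -0.01 and 0.01 m and z of slat_a in the frame of jig between 0.035 and 0.043 m)) and x of base_a in the frame of jig between -0.05 and -0.026 m and y of base_a in the frame of jig between -0.007 and 0.013 m and z of base_a in the frame of jig between 0.011 and 0.019 m and angle between the x axis of each of base_a, base_b and the y axis of jig, either way round below 0.12 rad and angle between each of base_a, mid_a, base_b, mid_b's own z axis and vertical below 0.1 rad and x of mid_a in the frame of jig between -0.012 and 0.012 m and y of mid_a in the frame of jig between -0.045 and -0.021 m and z of mid_a in the frame of jig between 0.023 and 0.031 m and angle between the x axis of each of mid_a, mid_b and the x axis of jig, either way round below 0.12 rad and x of base_b in the frame of jig between 0.026 and 0.05 m and y of base_b in the frame of jig between -0.007 and 0.013 m and z of base_b in the frame of jig between 0.011 and 0.019 m and x of mid_b in the frame of jig between -0.012 and 0.012 m and y of mid_b in the frame of jig between 0.027 and 0.051 m and z of mid_b in the frame of jig between 0.023 and 0.031 m and contact force between the fingers and slat_a below 0.3 N and contact force between the fingers and slat_b below 0.3 N and value of joint cam_lever below 0.3 rad), for 0.2 s.
2. the cam lever is at the high point (value of joint cam_lever between 1.57 and 1.93 rad), for 0.2 s.
At the end, for the whole second after the job is handed in: Fingers hold the lever (over 1.5 N), at rest within 0.18 rad of the high point; both slats lie flat and let go as top layer, square within 0.08 rad, within 12 mm of above the bottom slats, within 4 mm of the fence, each pressed by the jaw (over 1 N); lower layers in place (12 mm, 0.12 rad) (all of step 2 and ((x of slat_a in the frame of jig between -0.05 and -0.026 m and y of slat_a in the frame of jig between 0.002 and 0.01 m and z of slat_a in the frame of jig between 0.035 and 0.043 m and angle between the x axis of each of slat_a, slat_b and the y axis of jig, either way round below 0.08 rad and angle between each of slat_a, slat_b's own z axis and vertical below 0.1 rad and x of slat_b in the frame of jig between 0.026 and 0.05 m and y of slat_b in the frame of jig between 0.002 and 0.01 m and z of slat_b in the frame of jig between 0.035 and 0.043 m) or (x of slat_b in the frame of jig between -0.05 and -0.026 m and y of slat_b in the frame of jig between 0.002 and 0.01 m and z of slat_b in the frame of jig between 0.035 and 0.043 m and angle between the x axis of each of slat_b, slat_a and the y axis of jig, either way round below 0.08 rad and angle between each of slat_b, slat_a's own z axis and vertical below 0.1 rad and x of slat_a in the frame of jig between 0.026 and 0.05 m and y of slat_a in the frame of jig between 0.002 and 0.01 m and z of slat_a in the frame of jig between 0.035 and 0.043 m)) and x of base_a in the frame of jig between -0.05 and -0.026 m and y of base_a in the frame of jig between -0.007 and 0.013 m and z of base_a in the frame of jig between 0.011 and 0.019 m and angle between the x axis of each of base_a, base_b and the y axis of jig, either way round below 0.12 rad and angle between each of base_a, mid_a, base_b, mid_b's own z axis and vertical below 0.1 rad and x of mid_a in the frame of jig between -0.012 and 0.012 m and y of mid_a in the frame of jig between -0.045 and -0.021 m and z of mid_a in the frame of jig between 0.023 and 0.031 m and angle between the x axis of each of mid_a, mid_b and the x axis of jig, either way round below 0.12 rad and x of base_b in the frame of jig between 0.026 and 0.05 m and y of base_b in the frame of jig between -0.007 and 0.013 m and z of base_b in the frame of jig between 0.011 and 0.019 m and x of mid_b in the frame of jig between -0.012 and 0.012 m and y of mid_b in the frame of jig between 0.027 and 0.051 m and z of mid_b in the frame of jig between 0.023 and 0.031 m and contact force between the fingers and slat_a below 0.3 N and contact force between the fingers and slat_b below 0.3 N and velocity of joint cam_lever between -0.15 and 0.15 rad/s and contact force between the fingers and cam_lever above 1.5 N and contact force between jaw and slat_a above 1 N and contact force between jaw and slat_b above 1 N); the arm keeps its last pose, push and grip.
It fails at once if the offcut, screwdriver, tape, housings, cover or screw box is shifted by more than 25 mm (distance of any of offcut, screwdriver, tape, housing_a, housing_b, cover, screw_box from where it was at the start of the episode above 0.025 m).
It also fails if it takes over 58 s, if anything falls off the work surface, if the arm or the gripper's body presses on something with over 40 N, if the wrist force passes 120 N, or if a joint passes its speed limit or range.

### The arm

A 6-joint arm with a two-finger parallel gripper is mounted at the origin on the work surface. World frame = base frame: x ahead of the robot, y to its left, z up, the work surface at z = 0. Lengths are in m, angles in degrees, forces in N, time in s.
With the tool pointing down it reaches from about 0.4 to 0.825 m from the base axis. Payload 7 kg.
Tool frame: the origin (TCP) lies midway between the tips of the shut fingers; the grasp point (between the pads) lies r.grip_depth behind it (r.grip_depth is the distance from the TCP to the grasp point, in m); z points along the fingers, y is the line along which they close (so a half turn about z gives the same grasp; the last joint's range is limited). The gripper opens to 88 mm and grips with 3 to 60 N. Pads are 19 mm wide; open, the fingers measure 130 mm over their backs; the gripper's body (78 mm by 193 mm) begins 47 mm behind the grasp point.
Start: joints at [-58.149, 20.546, 0.682, 0, -70.136, -16.507], TCP at [0.179, -0.651, 0.227] pointing down, gripper open.
Joint ranges: [-176.03, 176.03], [-82.01, 121.73], [-58.28, 71.71], [-173.87, 95.51], [-174.79, -0.11], [-173.66, 173.66]. Speed limits (degrees/s): [136.94, 136.94, 172.46, 180, 180, 180].

### API

Orientations are given as [roll, pitch, yaw] about the fixed x, y, z axes, in that order (R = Rz(yaw) Ry(pitch) Rx(roll)).
In Python, from plant import r, monitor, workorder, capture gives the robot as it stands (r), with the cameras as plain functions, the readings (monitor) and the job (workorder).
- The arm moves only by the shell command python3 drive.py 'ROWS' [OPENING] [FORCE]. ROWS is a JSON list of rows, 1 to 12 of them, each of 6 numbers: dx, dy, dz in m, then a rotation vector rx, ry, rz in degrees; each row is the pose to reach, as a shift and turn from the pose commanded when the command began, along the tool's axes at that moment; what a row does not reach only later rows make up. A row lasts 1/12 s, in which the tool goes at most 0.0417 m and 7.16 degrees, less where a joint would pass 70% of its speed; a pose out of reach is approached as far as the arm can. OPENING is the finger opening in m, set as the command begins (- or left out keeps the last). The fingers move at their own pace and stop on an object; FORCE is the grip in N (left out, the last holds). Time passes only in rows, so rows that do not move let the fingers close. It prints the time, the measured TCP pose, the force, the opening and the grip force at its end.
- monitor.get_state(): the state, without advancing time (a new reading comes with each control period).
- capture(name): name is "scene" or "top"; returns a dict with "frame" (400x640x3 uint8, red, green, blue), "z_map" (400x640 float32, m along the optical axis (not along the pixel's ray), 0 where there is no reading), "fx", "fy", "cx", "cy" (pixels), "cam_to_world" (4x4, takes a point from camera to world coordinates). Camera axes: x right, y down, z forward; pixel columns grow to the right and rows downward; lengths in m; the calibration is good to about 2 mm. A picture is of the moment at which its call begins.
- workorder.close_job(): hands the job in; it is judged then, once.
The state is a dict: "time_s": time; "joints": joint angles; "qd": joint speeds; "joint_torque": joint torques, N m; "tcp_pos": TCP position; "eef_rot": TCP orientation; "contact_force": force on the tool from outside, world axes, zero at the start; "moment": the same for the moment, N m; "gripper_width": finger opening in m; "gripper_force": force on a finger pad.
Only numpy, scipy, OpenCV 4.12 (cv2) and the standard library are available. Lean on these libraries where they do the work, as an engineer would, in place of code of your own. Each camera call takes 0.05 s, during which the arm holds its last target. There are 200 camera calls.

## Working session

There is one attempt and no reset: what is moved stays moved. The work goes in short steps, Python scripts to look and compute and a shell command to move; the robot and the scene stay as the last step left them, time stands still between calls to the robot, and variables do not carry over. Pictures are saved under pics/ and viewed, at most 10 in all, crops included, and the job is handed in when it is done.

```bash
ls; mkdir -p pics; python3 - <<'E'
from plant import r, monitor, workorder, capture
import cv2,numpy as np
s=monitor.get_state();print(s['tcp_pos'],s['eef_rot'],s['time_s'],r.grip_depth)
for n in("scene","top"):
    c=capture(n);np.savez(f'{n}0.npz',**c);cv2.imwrite(f'pics/{n}0.png',c['frame'][:,:,::-1]);print(n,c['fx'],c['cx'],c['cy'],np.round(c['cam_to_world'],3).tolist())
E
```

```text
drive.py
pics
plant.py
[ 0.17846353 -0.65047435  0.22563009] [ 1.79906299e+02 -6.59159839e-03 -1.64663451e+02] 0.0 0.0188
scene 443.9452261623058 319.84496213433073 196.257988784193 [[0.056, 0.736, -0.675, 1.35], [0.998, -0.041, 0.038, -0.057], [0.0, -0.676, -0.737, 0.944], [0.0, 0.0, 0.0, 1.0]]
top 379.4064009603825 325.1414264950934 199.9790108757795 [[-0.028, -0.982, 0.187, 0.361], [-1.0, 0.03, 0.007, -0.005], [-0.012, -0.187, -0.982, 1.066], [0.0, 0.0, 0.0, 1.0]]
```

View pics/scene0.png

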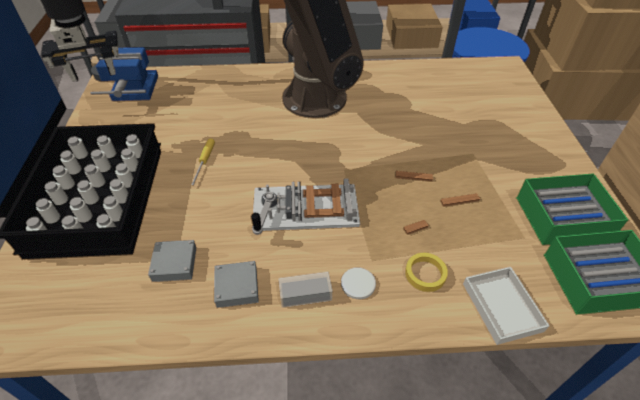

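View pics/top0.png

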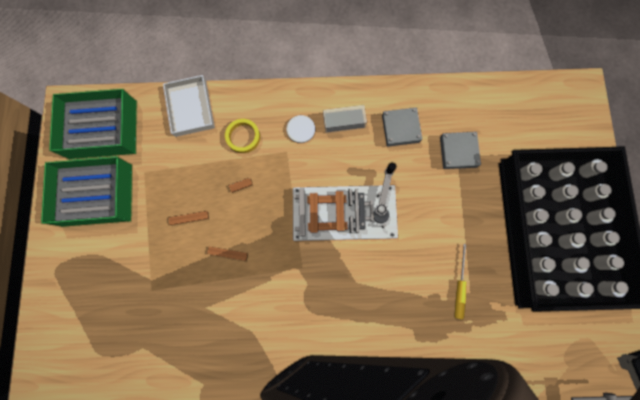

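The scene view shows the loose slats at (414,175) and (460,199) and the offcut at (416,227). The jig is at (305,205) and the lever grip at (256,222). In the top view the slats are at (187,217) and (227,254), the offcut at (239,184), the jig plate spans (293..397, 186..240) and the grip is at (391,168).

```bash
cat >h.py <<'E'
import cv2,numpy as np
def ray(c,u,v):
    T=c['cam_to_world'];d=np.stack([(np.asarray(u)-c['cx'])/c['fx'],(np.asarray(v)-c['cy'])/c['fy'],np.ones(np.shape(u))],-1)@T[:3,:3].T
    return T[:3,3],d
def plane(c,u,v,z):
    o,d=ray(c,u,v);return o+d*((z-o[2])/d[...,2])[...,None]
def tri(c1,p1,c2,p2):
    A=np.zeros((3,3));b=np.zeros(3)
    for c,p in((c1,p1),(c2,p2)):
        o,d=ray(c,*p);d=d/np.linalg.norm(d);M=np.eye(3)-np.outer(d,d);A+=M;b+=M@o
    return np.linalg.solve(A,b)
def cloud(c):
    v,u=np.indices(c['z_map'].shape);o,d=ray(c,u,v);return o+d*c['z_map'][...,None]
def wood(c):
    h=cv2.cvtColor(c['frame'],cv2.COLOR_RGB2HSV);return ((h[...,0]<13)&(h[...,1]>115)&(h[...,2]>40)).astype('uint8')
E
python3 - <<'E'
from h import *
for n in("scene","top"):
    c=dict(np.load(n+'0.npz'));P=cloud(c);m=wood(c)
    N,L,S,C=cv2.connectedComponentsWithStats(m)
    print(n)
    for i in range(1,N):
        if S[i,4]<40: continue
        p=P[L==i]; 
        if not(0.3<p[:,0].mean()<.8 and -.3<p[:,1].mean()<.6):continue
        q=p[p[:,2]>np.percentile(p[:,2],90)-.005]; (cx,cy),wh,a=cv2.minAreaRect((q[:,:2]*1000).astype('float32'))
        print(np.round(C[i],1),S[i],'z',np.round(np.percentile(p[:,2],[10,50,90])*1e3,1),'rect',np.round([cx,cy,*wh,a],1),'mean',np.round(q.mean(0)*1e3,1))
    k=(P[...,0]>.3)&(P[...,0]<.7)&(P[...,1]>-.3)&(P[...,1]<.2)
    q=P[k&(P[...,2]>.009)&(P[...,2]<.021)&(c['frame'].min(-1)>120)]
    print('plate',len(q),q[:,2].mean(),cv2.minAreaRect((q[:,:2]*1000).astype('float32')))
    q=P[k&(P[...,2]>.060)&(P[...,2]<.115)&(c['frame'].max(-1)<60)];print('grip',len(q),q.mean(0) if len(q) else 0)
E
```

```text
scene
[334.1 191.7] [330 188  11  10  42] z [24.2 36.2 38.9] rect [506.7  29.1  19.8  33.7  62.5] mean [505.1  29.9  37.2]
plate 1722 0.013180254123146024 ((528.81640625, -52.822479248046875), (290.41619873046875, 153.3678436279297), 89.4959487915039)
grip 116 [ 0.64103617 -0.17578581  0.08831522]
top
[240.2 184.9] [230 180  21  11  91] z [ 9.9 12.3 14.9] rect [504.4 118.2 373.9  52.8  48.8] mean [609.5 241.   25.6]
[325.8 211.4] [308 192  39  40 657] z [25.9 38.1 41.5] rect [470.3  -1.   92.8 217.4  89. ] mean [525.7   1.2  49.8]
[188.  217.6] [170 212  37  11 177] z [ 9.9 12.3 15.1] rect [464.  210.5 474.4  55.7  71.3] mean [522.2 386.6  19.5]
[225.1 252.7] [209 248  37  12 158] z [ 9.9 12.4 14.7] rect [420.8 277.4 103.7  15.8  78.7] mean [422.4 282.8  12.6]
plate 2638 0.015180882596227905 ((527.2882690429688, -51.87431335449219), (289.9798889160156, 150.5572052001953), 89.57958984375)
grip 63 [ 0.62721959 -0.17360922  0.09496374]
```

```bash
python3 - <<'E'
import cv2
a=cv2.imread('pics/top0.png')[150:265,155:415];b=cv2.imread('pics/scene0.png')[155:245,240:500]
import numpy as np
cv2.imwrite('pics/z0.png',cv2.resize(np.vstack([a,b]),None,fx=2.9,fy=2.9,interpolation=cv2.INTER_CUBIC))
E
```

```text
(no output)
```

View pics/z0.png

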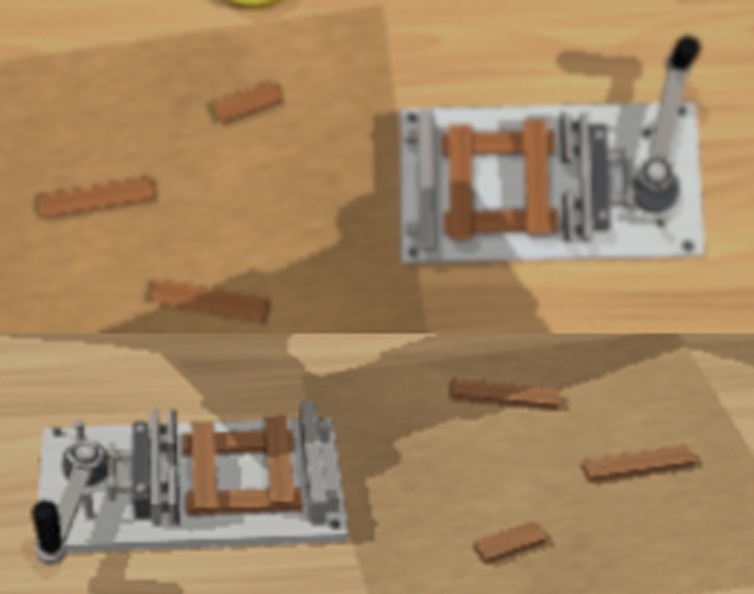

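The crop shows both loose slats, the offcut, the four crib slats, and the lever grip at the top right of the jig. Next I tighten the slat masks with colour and height together.

```bash
cat >m.py <<'E'
from h import *
cs={n:dict(np.load(n+'0.npz')) for n in("scene","top")}
cen={}
for n,c in cs.items():
    P=cloud(c);lab=cv2.cvtColor(c['frame'],cv2.COLOR_RGB2LAB).astype(int);h=cv2.cvtColor(c['frame'],cv2.COLOR_RGB2HSV)
    reg=(P[...,0]>.35)&(P[...,0]<.7)&(P[...,1]>-.1)&(P[...,1]<.45)
    m=(reg&((h[...,0]<14)&(h[...,1]>100)&(lab[...,1]>136))).astype('uint8')
    N,L,S,C=cv2.connectedComponentsWithStats(m);print(n)
    for i in range(1,N):
        if S[i,4]<40: continue
        v,u=np.where(L==i);z=P[L==i][:,2]
        zt=np.percentile(z,60);k=(z>zt-.004)&(z<zt+.004)
        q=plane(c,u,v,zt)[k][:,:2]*1000
        (cx,cy),wh,a=cv2.minAreaRect(q.astype('float32'));mu=q.mean(0);w,V=np.linalg.eigh(np.cov(q.T));ang=np.degrees(np.arctan2(V[1,1],V[0,1]))
        print(np.round(C[i],1),S[i,4],'z',round(zt*1e3,1),'rect',np.round([cx,cy,*wh,a],1),'mean',np.round(mu,1),'ang',round(ang%180,1),'std',np.round(np.sqrt(w*12),1))
        cen.setdefault(n,[]).append(C[i])
for p in cen['scene']:
    for q in cen['top']:
        X=tri(cs['scene'],p,cs['top'],q);o,d=ray(cs['scene'],*p);e=np.linalg.norm(np.cross(X-o,d/np.linalg.norm(d)))
        if e<.006: print('tri',np.round(X*1e3,1),'err',round(e*1e3,1))
E
python3 m.py
```

```text
scene
[413.5 175.6] 222 z 10.0 rect [426.6 274.9 103.9  25.8  78.1] mean [427.  275.5] ang 78.5 std [ 24.  106.3]
[323.  201.4] 748 z 36.0 rect [532.1  -3.   92.9 116.5  88.9] mean [533.4  -2.3] ang 110.5 std [110.5 127.6]
[459.9 199.6] 239 z 10.1 rect [529.8 386.3  23.1 108.2   9. ] mean [529.7 386.9] ang 98.8 std [ 22.5 108. ]
[415.4 226.7] 165 z 9.9 rect [620.8 241.4  22.9  64.7  18.8] mean [620.3 241.6] ang 110.1 std [22.3 65.2]
top
[240.1 184.8] 157 z 12.7 rect [613.9 243.2  21.5  62.5  19.6] mean [613.9 244.2] ang 108.5 std [20.4 62.1]
[326.9 211.7] 877 z 38.7 rect [ 5.267e+02 -1.200e+00  1.090e+02  9.320e+01  1.000e-01] mean [525.4  -1.9] ang 102.3 std [105.4 127.8]
[187.8 217.6] 282 z 12.8 rect [523.7 389.   20.7 109.    8.2] mean [523.8 388.8] ang 97.9 std [ 20.1 109. ]
[227.  253.2] 271 z 12.9 rect [421.1 277.2 108.5  18.7  78.5] mean [420.9 276.9] ang 78.3 std [ 18.4 107.8]
tri [578.9 214.6 161.6] err 6.0
tri [421.2 278.4   3.1] err 1.1
tri [526.9  -1.7  22.3] err 0.3
tri [524.5 391.8   3.1] err 1.3
tri [615.7 244.8   3.3] err 1.1
```

```bash
cat >d.py <<'E'
# how far: tool-axis shift & turn from the present pose to world x y z yaw (tool down), mm/deg
import sys,numpy as np
from plant import r, monitor, workorder, capture
from scipy.spatial.transform import Rotation as R
x,y,z,yaw=map(float,sys.argv[1:5]);s=monitor.get_state()
R0=R.from_euler('xyz',s['eef_rot'],degrees=True);R1=R.from_euler('xyz',[180,0,yaw],degrees=True)
d=R0.inv().apply(np.array([x,y,z])/1e3-s['tcp_pos']);w=(R0.inv()*R1).as_rotvec(degrees=True)
print(np.round(d,4),np.round(w,2),'rows',np.linalg.norm(d)/.0417,np.linalg.norm(w)/7.16,'j',np.round(s['joints'],0),'t',s['time_s'])
E
python3 d.py 480 -200 200 -130
```

```text
[-0.41    0.3547  0.0262] [ 8.000e-02  2.000e-02 -3.466e+01] rows 13.015258651800183 4.841343294785773 j [-58.  21.   1.  -0. -70. -17.] t 0.1
```

```bash
python3 drive.py '[[-0.2,0.18,0.01,0,0,-18],[-0.2,0.18,0.01,0,0,-18],[-0.2,0.18,0.01,0,0,-18],[-0.2,0.18,0.01,0,0,-18],[-0.2,0.18,0.01,0,0,-18],[-0.2,0.18,0.01,0,0,-18],[-0.41,0.355,0.026,0,0,-34.7],[-0.41,0.355,0.026,0,0,-34.7],[-0.41,0.355,0.026,0,0,-34.7],[-0.41,0.355,0.026,0,0,-34.7],[-0.41,0.355,0.026,0,0,-34.7],[-0.41,0.355,0.026,0,0,-34.7]]' 0.06; python3 d.py 422 277 120 -101.7
```

```text
time_s: 1.1
tcp_pos: [0.4561, -0.2334, 0.203]
eef_rot: [-180.0, 0.0, -129.9]
contact_force: [1.2, -1.3, 0.6]
gripper_width: 0.0604
gripper_force: 0.0
[-0.3694  0.3539  0.083 ] [-1.000e-02  1.000e-02 -2.825e+01] rows 12.428122968149747 3.9455062988121195 j [ -5.   6. -22.  -0. -62. -35.] t 1.1
```

```bash
python3 drive.py '[[-0.32,0.33,0.08,0,0,-28.2],[-0.32,0.33,0.08,0,0,-28.2],[-0.32,0.33,0.08,0,0,-28.2],[-0.32,0.33,0.08,0,0,-28.2],[-0.32,0.33,0.08,0,0,-28.2],[-0.32,0.33,0.08,0,0,-28.2],[-0.32,0.33,0.08,0,0,-28.2],[-0.32,0.33,0.08,0,0,-28.2],[-0.32,0.33,0.08,0,0,-28.2],[-0.32,0.33,0.08,0,0,-28.2],[-0.32,0.33,0.08,0,0,-28.2],[-0.32,0.33,0.08,0,0,-28.2]]'; python3 drive.py '[[0,0,0,0,0,0],[0,0,0,0,0,0]]';  python3 d.py 422 277 50 -101.7
```

```text
time_s: 2.1
tcp_pos: [0.4077, 0.2264, 0.1222]
eef_rot: [-180.0, 0.0, -101.6]
contact_force: [-0.0, 0.4, 0.7]
gripper_width: 0.06
gripper_force: 0.0
time_s: 2.27
tcp_pos: [0.4076, 0.222, 0.1225]
eef_rot: [180.0, -0.1, -101.7]
contact_force: [-0.4, -1.2, -0.2]
gripper_width: 0.0597
gripper_force: 0.0
[-0.0569 -0.0031  0.0724] [ 0.04 -0.07  0.04] rows 2.210313391791972 0.012856009789155815 j [ 53.   6. -33.  -0. -50. -65.] t 2.2667
```

```bash
python3 drive.py '[[-0.03,-0.003,0.04,0,0,0],[-0.057,-0.003,0.072,0,0,0],[-0.057,-0.003,0.095,0,0,0],[-0.057,-0.003,0.105,0,0,0],[-0.057,-0.003,0.105,0,0,0],[-0.057,-0.003,0.105,0,0,0]]';  python3 d.py 422 277 3 -101.7
python3 - <<'E'
from plant import r, monitor, workorder, capture
import cv2
a=capture('top')['frame'][200:300,170:290,::-1];cv2.imwrite('pics/g1.png',cv2.resize(a,None,fx=5,fy=5,interpolation=3))
E
```

```text
time_s: 2.77
tcp_pos: [0.4227, 0.2755, 0.0183]
eef_rot: [180.0, -0.1, -101.8]
contact_force: [0.1, 0.2, -0.2]
gripper_width: 0.0601
gripper_force: 0.0
[-0.0013  0.001   0.0153] [ 0.03 -0.09 -0.11] rows 0.3695416465230605 0.02026485513800654 j [ 55.  19. -35.   0. -37. -67.] t 2.7667
```

View pics/g1.png

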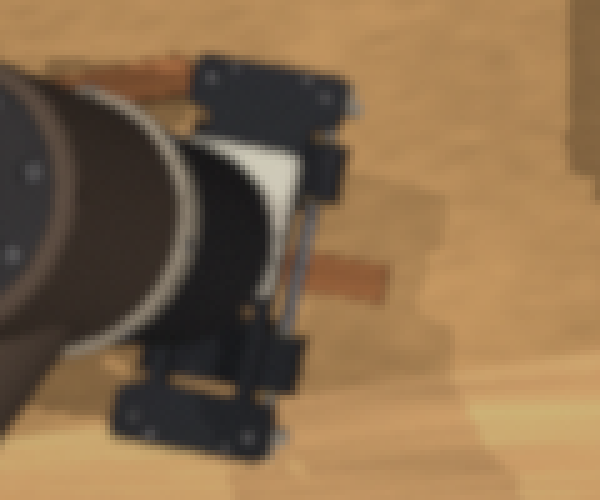

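The slat runs between the fingers, with its right end visible at (340,278) in the crop. I go down and close.

```bash
python3 drive.py '[[-0.001,0.001,0.01,0,0,0],[-0.001,0.001,0.0155,0,0,0],[-0.001,0.001,0.0155,0,0,0]]'; python3 drive.py '[[0,0,0,0,0,0],[0,0,0,0,0,0],[0,0,0,0,0,0],[0,0,0,0,0,0],[0,0,0,0,0,0],[0,0,0,0,0,0]]' 0.01 20; python3 d.py 422 277 120 -90
```

```text
time_s: 3.07
tcp_pos: [0.4217, 0.2777, 0.0024]
eef_rot: [180.0, 0.0, -101.8]
contact_force: [-0.1, -0.4, -0.4]
gripper_width: 0.0601
gripper_force: 0.0
time_s: 3.57
tcp_pos: [0.4219, 0.2783, 0.0026]
eef_rot: [-180.0, 0.0, -101.8]
contact_force: [0.4, -0.3, -0.2]
gripper_width: 0.0261
gripper_force: 0.0
[ 0.0012 -0.0004 -0.1174] [-1.000e-02  1.000e-02 -1.175e+01] rows 2.815063453394839 1.6413398910749015 j [ 56.  20. -36.   0. -34. -67.] t 3.5667
```

```bash
python3 drive.py '[[0,0,0,0,0,0],[0,0,0,0,0,0],[0,0,0,0,0,0]]'; python3 drive.py '[[0,0,-0.03,0,0,0],[0,0,-0.06,0,0,0],[0,0,-0.09,0,0,0],[0,0,-0.12,0,0,0],[0,0,-0.12,0,0,-11.75],[0,0,-0.12,0,0,-11.75],[0,0,-0.12,0,0,-11.75]]'; python3 d.py 490 -2 120 -90.4
python3 - <<'E'
from h import *
c=dict(np.load('top0.npz'));s=dict(np.load('scene0.npz'))
# jig plate corners direction and crib members, top view
P=cloud(c);k=(P[...,0]>.42)&(P[...,0]<.64)&(P[...,1]>-.27)&(P[...,1]<.12)&(P[...,2]>.009)&(P[...,2]<.021)&(c['frame'].min(-1)>120)
for n,q in(('top',P[k][:,:2]),):
    b=cv2.boxPoints(cv2.minAreaRect((q*1000).astype('float32')));print(b)
E
```

```text
time_s: 3.82
tcp_pos: [0.4219, 0.2782, 0.0026]
eef_rot: [-180.0, 0.0, -101.8]
contact_force: [-0.2, 0.7, 1.4]
gripper_width: 0.022
gripper_force: 20.0
time_s: 4.4
tcp_pos: [0.4219, 0.2783, 0.1232]
eef_rot: [-180.0, 0.1, -89.8]
contact_force: [0.7, -0.3, -0.3]
gripper_width: 0.0218
gripper_force: 20.0
[ 0.2806 -0.0671  0.0029] [-0.04  0.07  0.6 ] rows 6.918354421626453 0.08416702295320178 j [ 56.  10. -29.  -0. -51. -56.] t 4.4
[[ 450.9478  -196.308  ]
 [ 601.501   -197.4127 ]
 [ 603.6287    92.55937]
 [ 453.07556   93.66408]]
```

```bash
python3 drive.py '[[0.14,-0.034,0,0,0,0.6],[0.14,-0.034,0,0,0,0.6],[0.14,-0.034,0,0,0,0.6],[0.14,-0.034,0,0,0,0.6],[0.28,-0.067,0.005,0,0,0.6],[0.28,-0.067,0.01,0,0,0.6],[0.28,-0.067,0.02,0,0,0.6],[0.28,-0.067,0.04,0,0,0.6],[0.28,-0.067,0.055,0,0,0.6],[0.28,-0.067,0.055,0,0,0.6],[0.28,-0.067,0.055,0,0,0.6]]'; python3 d.py 490 -1.2 42 -90.4
python3 - <<'E'
from plant import r, monitor, workorder, capture
import cv2,numpy as np
a=capture('top')['frame'][160:260,280:410,::-1];b=capture('scene')['frame'][150:250,240:370,::-1]
cv2.imwrite('pics/p1.png',cv2.resize(np.hstack([a,b]),None,fx=3,fy=3,interpolation=3))
E
```

```text
time_s: 5.32
tcp_pos: [0.4881, -0.0024, 0.0668]
eef_rot: [179.8, -0.1, -90.8]
contact_force: [-0.7, 0.2, 1.7]
gripper_width: 0.0214
gripper_force: 20.0
[-0.0013 -0.0019  0.0247] [ 0.15 -0.07 -0.36] rows 0.5961330755060259 0.0551191310685942 j [ 23.  13. -34.   0. -43. -24.] t 5.3167
```

View pics/p1.png

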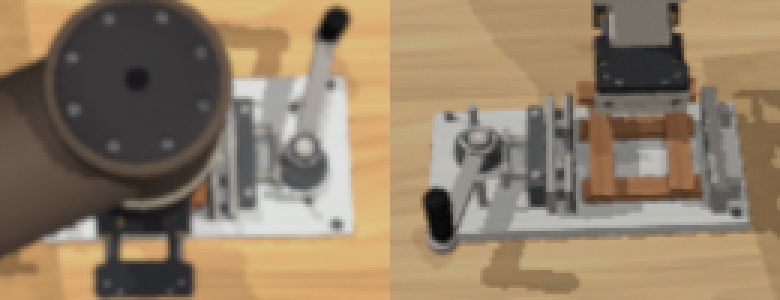

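The right half shows the held slat behind the gripper, with its ends at about x=580 and 693 in the crop, between the pads (572) and the fence (702). I lower it.

```bash
python3 drive.py '[[-0.001,-0.002,0.008,0,0,0],[-0.001,-0.002,0.014,0,0,0],[-0.001,-0.002,0.019,0,0,0],[-0.001,-0.002,0.022,0,0,0],[-0.001,-0.002,0.022,0,0,0],[-0.001,-0.002,0.022,0,0,0]]';python3 d.py 490 -1.2 41.6 -90.4
python3 - <<'E'
from plant import r, monitor, workorder, capture
from h import *
c=capture('scene');np.savez('s2.npz',**c);b=c['frame'][150:250,240:370,::-1]
cv2.imwrite('pics/p2.png',cv2.resize(b,None,fx=5,fy=5,interpolation=3))
E
```

```text
time_s: 5.92
tcp_pos: [0.4907, -0.0008, 0.0453]
eef_rot: [180.0, -0.0, -90.6]
contact_force: [-0.1, 1.1, 0.3]
gripper_width: 0.0216
gripper_force: 20.0
[0.0004 0.0007 0.0037] [ 0.03 -0.02 -0.19] rows 0.09116392906650461 0.02723136001077264 j [ 23.  15. -35.   0. -40. -24.] t 5.9167
```

View pics/p2.png

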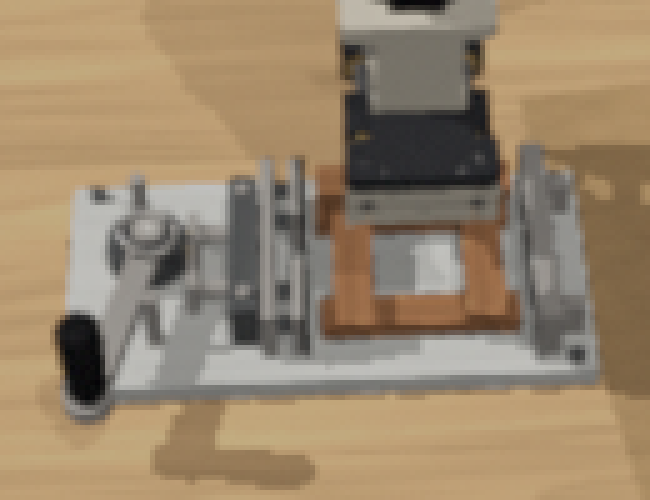

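The slat's ends, at about x=316 and 510 in the crop, sit evenly between the pad (308) and the fence (518). I set it down and release.

```bash
python3 drive.py '[[0,0,0.002,0,0,0],[0,0,0.0035,0,0,0],[0,0,0.0035,0,0,0],[0,0,0.0035,0,0,0]]';python3 drive.py '[[0,0,0,0,0,0],[0,0,0,0,0,0],[0,0,0,0,0,0],[0,0,0,0,0,0]]' 0.04; python3 drive.py '[[0,0,-0.02,0,0,0],[0,0,-0.05,0,0,0],[0,0,-0.08,0,0,0],[0,0,-0.08,0,0,0],[0,0,-0.08,0,0,0]]'; python3 d.py 524 388.5 60 -81.8
```

```text
time_s: 6.3
tcp_pos: [0.4908, -0.0009, 0.042]
eef_rot: [180.0, -0.0, -90.6]
contact_force: [0.6, -0.1, -0.9]
gripper_width: 0.0216
gripper_force: 20.0
time_s: 6.63
tcp_pos: [0.4909, -0.0009, 0.0421]
eef_rot: [-180.0, 0.0, -90.6]
contact_force: [0.8, 0.4, -0.3]
gripper_width: 0.0388
gripper_force: 0.0
time_s: 7.05
tcp_pos: [0.4921, -0.0004, 0.1239]
eef_rot: [-179.8, 0.1, -90.6]
contact_force: [-1.0, -0.4, -0.5]
gripper_width: 0.04
gripper_force: 0.0
[-0.3891 -0.0275  0.0646] [-0.24  0.08 -8.8 ] rows 9.481760292649959 1.2299909878067687 j [ 23.   9. -30.   0. -51. -24.] t 7.05
```

```bash
python3 drive.py '[[-0.2,-0.014,0,0,0,-8.8],[-0.2,-0.014,0,0,0,-8.8],[-0.2,-0.014,0,0,0,-8.8],[-0.2,-0.014,0,0,0,-8.8],[-0.2,-0.014,0,0,0,-8.8],[-0.389,-0.028,0.04,0,0,-8.8],[-0.389,-0.028,0.06,0,0,-8.8],[-0.389,-0.028,0.08,0,0,-8.8],[-0.389,-0.028,0.1,0,0,-8.8],[-0.389,-0.028,0.1,0,0,-8.8],[-0.389,-0.028,0.1,0,0,-8.8],[-0.389,-0.028,0.1,0,0,-8.8]]' 0.06; python3 drive.py '[[0,0,0,0,0,0]]'; python3 d.py 524 388.5 2.6 -81.8
python3 - <<'E'
from plant import r, monitor, workorder, capture
from h import *
c=capture('scene');t=capture('top')
for n,c in(('s',c),('t',t)):
    P=cloud(c);m=wood(c);m=(m>0)&(P[...,2]>.045)&(P[...,2]<.056)&(abs(P[...,1])<.1)&(abs(P[...,0]-.53)<.1);q=P[m][:,:2]*1e3
    print(n,len(q),P[m][:,2].mean(),cv2.minAreaRect(q.astype('float32')))
a=t['frame'][160:260,150:410,::-1];b=c['frame'][150:250,240:500,::-1]
cv2.imwrite('pics/p3.png',cv2.resize(np.vstack([a,capture('scene')['frame'][150:250,240:500,::-1]]),None,fx=3,fy=3,interpolation=3))
E
```

```text
time_s: 8.05
tcp_pos: [0.5212, 0.3882, 0.0174]
eef_rot: [179.7, -0.2, -81.7]
contact_force: [-0.6, -0.2, 0.5]
gripper_width: 0.0599
gripper_force: 0.0
time_s: 8.13
tcp_pos: [0.5221, 0.3871, 0.0203]
eef_rot: [179.9, -0.1, -81.8]
contact_force: [-0.8, -1.0, 0.8]
gripper_width: 0.0603
gripper_force: 0.0
[-0.0012 -0.0021  0.0177] [ 0.14 -0.14  0.03] rows 0.42760205690023806 0.027685659667143783 j [ 54.  29. -16.  -0. -46. -45.] t 8.1333
s 15 0.047128530921479714 ((504.42071533203125, -1.3542213439941406), (15.106034278869629, 102.38428497314453), 7.803865909576416)
t 238 0.051140596614009236 ((491.0084533691406, -0.06438446044921875), (105.18287658691406, 21.514616012573242), 89.75447082519531)
```

View pics/p3.png

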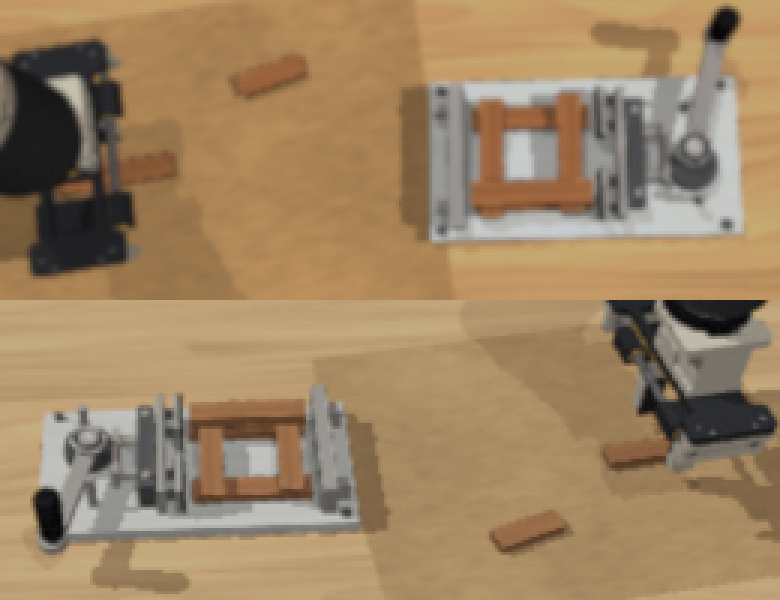

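The first slat lies squarely on seat_a, at about (530,193) in the upper crop, with its top measured at z=51 mm. The second slat runs between the fingers at (140,165), so I grasp it.

```bash
python3 drive.py '[[-0.001,-0.002,0.01,0,0,0],[-0.001,-0.002,0.0177,0,0,0],[-0.001,-0.002,0.0177,0,0,0]]'; python3 drive.py '[[0,0,0,0,0,0],[0,0,0,0,0,0],[0,0,0,0,0,0],[0,0,0,0,0,0],[0,0,0,0,0,0],[0,0,0,0,0,0],[0,0,0,0,0,0],[0,0,0,0,0,0],[0,0,0,0,0,0]]' 0.01 20; python3 d.py 524 388.5 2.6 -90.4; python3 drive.py '[[0,0,-0.03,0,0,0],[0,0,-0.06,0,0,0],[0,0,-0.09,0,0,0],[0,0,-0.12,0,0,4],[0,0,-0.12,0,0,8.5],[0,0,-0.12,0,0,8.5],[0,0,-0.12,0,0,8.5]]'; python3 d.py 566 -1.5 120 -90.4
```

```text
time_s: 8.53
tcp_pos: [0.5243, 0.3878, 0.0029]
eef_rot: [179.9, -0.0, -81.9]
contact_force: [0.0, -1.2, 0.7]
gripper_width: 0.06
gripper_force: 0.0
time_s: 9.28
tcp_pos: [0.5248, 0.3892, 0.0045]
eef_rot: [-180.0, 0.0, -81.8]
contact_force: [-0.9, -0.3, 1.0]
gripper_width: 0.0213
gripper_force: 20.0
[0.0006 0.0009 0.0019] [-0.01  0.01  8.6 ] rows 0.051789304297633905 1.2010485220729836 j [ 54.  30. -16.   0. -44. -45.] t 9.2833
time_s: 9.87
tcp_pos: [0.5245, 0.3889, 0.1242]
eef_rot: [180.0, 0.0, -90.2]
contact_force: [0.1, -0.1, -1.6]
gripper_width: 0.0218
gripper_force: 20.0
[ 0.3902 -0.0429  0.0041] [0.02 0.01 0.2 ] rows 9.414767551462107 0.028815827678060284 j [ 54.  23. -10.  -0. -57. -54.] t 9.8667
```

```bash
python3 drive.py '[[0.2,-0.022,0,0,0,0],[0.2,-0.022,0,0,0,0],[0.2,-0.022,0,0,0,0],[0.2,-0.022,0,0,0,0],[0.2,-0.022,0,0,0,0],[0.39,-0.043,0.005,0,0,0.2],[0.39,-0.043,0.005,0,0,0.2],[0.39,-0.043,0.005,0,0,0.2],[0.39,-0.043,0.02,0,0,0.2],[0.39,-0.043,0.05,0,0,0.2],[0.39,-0.043,0.06,0,0,0.2],[0.39,-0.043,0.06,0,0,0.2]]'; python3 drive.py '[[0,0,0,0,0,0]]'; python3 d.py 566 -1.2 48 -90.4
```

```text
time_s: 10.87
tcp_pos: [0.5622, -0.0039, 0.0598]
eef_rot: [179.5, -0.1, -90.6]
contact_force: [-0.7, 0.1, -0.4]
gripper_width: 0.0214
gripper_force: 20.0
time_s: 10.95
tcp_pos: [0.5647, -0.0018, 0.0629]
eef_rot: [179.8, -0.1, -90.5]
contact_force: [0.4, -0.1, 0.4]
gripper_width: 0.0217
gripper_force: 20.0
[-0.0007 -0.0013  0.0149] [ 0.19 -0.08 -0.06] rows 0.35968925083952674 0.030413239257041307 j [ 20.  20. -25.   0. -46. -20.] t 10.95
```

```bash
python3 drive.py '[[0,-0.001,0.007,0,0,0],[0,-0.001,0.013,0,0,0],[0,-0.001,0.016,0,0,0],[0,-0.001,0.016,0,0,0],[0,-0.001,0.016,0,0,0]]';python3 d.py 566 -1.2 43.5 -90.4
python3 - <<'E'
from plant import r, monitor, workorder, capture
from h import *
c=capture('scene');b=c['frame'][150:250,240:370,::-1]
cv2.imwrite('pics/p4.png',cv2.resize(b,None,fx=5,fy=5,interpolation=3))
E
```

```text
time_s: 11.37
tcp_pos: [0.5667, -0.0006, 0.0484]
eef_rot: [-180.0, -0.0, -90.4]
contact_force: [-0.1, -0.2, -1.1]
gripper_width: 0.0216
gripper_force: 20.0
[0.0006 0.0007 0.0049] [-0.   -0.   -0.04] rows 0.12085263413294214 0.006000245936475935 j [ 20.  21. -26.   0. -44. -20.] t 11.3667
```

View pics/p4.png

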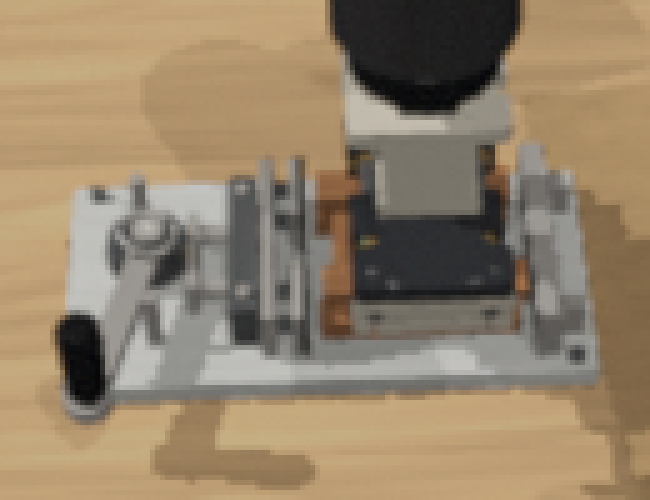

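The slat ends sit at about x=320 and 528 in the crop, clear of both pad and fence. I lower it and shift 1 mm towards the jaw.

```bash
python3 drive.py '[[0.0012,0.0007,0.002,0,0,0],[0.0012,0.0007,0.004,0,0,0],[0.0012,0.0007,0.005,0,0,0],[0.0012,0.0007,0.005,0,0,0]]';python3 drive.py '[[0,0,0,0,0,0],[0,0,0,0,0,0],[0,0,0,0,0,0],[0,0,0,0,0,0]]' 0.04; python3 drive.py '[[0,0,-0.02,0,0,0],[0,0,-0.05,0,0,0],[0,0,-0.08,0,0,0],[0,0,-0.08,0,0,0],[0,0,-0.08,0,0,0]]'; python3 d.py 600 -190 150 -90
```

```text
time_s: 11.75
tcp_pos: [0.566, -0.0024, 0.0435]
eef_rot: [-180.0, -0.0, -90.5]
contact_force: [-0.3, 0.3, 1.6]
gripper_width: 0.0217
gripper_force: 20.0
time_s: 12.08
tcp_pos: [0.566, -0.0024, 0.0433]
eef_rot: [180.0, -0.0, -90.5]
contact_force: [0.3, -0.3, 0.9]
gripper_width: 0.0387
gripper_force: 0.0
time_s: 12.5
tcp_pos: [0.5673, -0.002, 0.1253]
eef_rot: [-179.8, 0.1, -90.5]
contact_force: [0.1, -0.7, -0.6]
gripper_width: 0.0399
gripper_force: 0.0
[ 0.1877 -0.0345 -0.0248] [-0.23  0.08 -0.5 ] rows 4.615205593159848 0.07826393699974017 j [ 20.  15. -21.   0. -53. -20.] t 12.5
```

```bash
python3 d.py 633 -178.4 135 -40
```

```text
[ 0.1758 -0.0673 -0.0097] [-2.50e-01 -3.00e-02 -5.05e+01] rows 4.52120786548223 7.0536400700610855 j [ 20.  15. -21.   0. -53. -20.] t 12.5
```

```bash
python3 drive.py '[[0.03,-0.012,-0.01,0,0,-7],[0.06,-0.023,-0.015,0,0,-14],[0.09,-0.034,-0.015,0,0,-21],[0.12,-0.046,-0.015,0,0,-28],[0.15,-0.057,-0.015,0,0,-35],[0.176,-0.067,-0.015,0,0,-42],[0.176,-0.067,-0.015,0,0,-49],[0.176,-0.067,-0.015,0,0,-50.5],[0.176,-0.067,-0.015,0,0,-50.5],[0.176,-0.067,-0.015,0,0,-50.5]]' 0.06; python3 d.py 633 -178.4 62 -40
python3 - <<'E'
from plant import r, monitor, workorder, capture
from h import *
t=capture('top');c=capture('scene')
P=cloud(t);m=(wood(t)>0)&(P[...,2]>.046)&(P[...,2]<.056)&(abs(P[...,1])<.1)&(abs(P[...,0]-.53)<.1)
N,L,S,C=cv2.connectedComponentsWithStats(m.astype('uint8'))
for i in range(1,N):
    if S[i,4]>40: q=P[L==i];print(S[i,4],q.mean(0),cv2.minAreaRect((q[:,:2]*1e3).astype('float32')))
a=t['frame'][140:260,280:410,::-1];b=c['frame'][150:270,240:370,::-1]
cv2.imwrite('pics/p5.png',cv2.resize(np.hstack([a,b]),None,fx=3,fy=3,interpolation=3))
E
```

```text
time_s: 13.33
tcp_pos: [0.6308, -0.179, 0.1371]
eef_rot: [179.9, 0.1, -40.1]
contact_force: [0.5, 0.7, -0.3]
gripper_width: 0.0601
gripper_force: 0.0
[ 0.0014 -0.0019  0.0751] [ 0.06  0.09 -0.11] rows 1.8008886831622735 0.02208633758470557 j [  1.  23.  -9.  -0. -59.  49.] t 13.3333
```

View pics/p5.png

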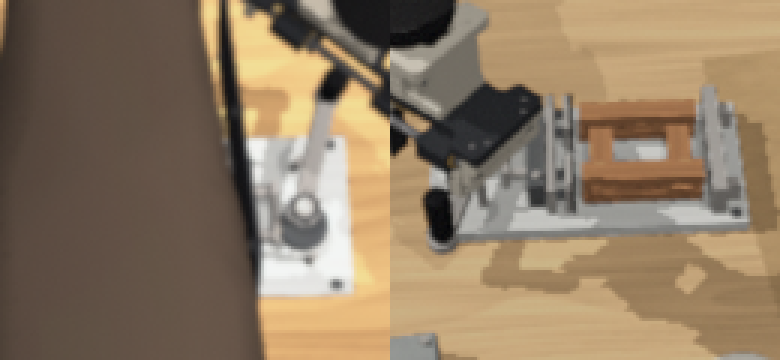

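The right half shows both top slats flat in the jig, at (640,110) and (643,185), the near one slightly closer to the fence. The post is at (437,215) there and at (330,82) in the top half. I check its position by triangulation.

```bash
python3 - <<'E'
from h import *
s=dict(np.load('scene0.npz'));t=dict(np.load('top0.npz'))
C={}
for n,c in(('s',s),('t',t)):
    P=cloud(c);k=(c['frame'].max(-1)<75)&(P[...,2]>.045)&(abs(P[...,0]-.63)<.06)&(abs(P[...,1]+.175)<.05)
    N,L,S,cc=cv2.connectedComponentsWithStats(k.astype('uint8'));i=1+S[1:,4].argmax();C[n]=cc[i];q=P[L==i];print(n,cc[i],S[i],q.min(0),q.max(0))
print(tri(s,C['s'],t,C['t']), plane(s,*C['s'],.079),plane(t,*C['t'],.079), plane(t,*C['t'],.09))
a=np.radians(-15.4)
# arc rows in the tool frame of yaw -40 at grip
for k in (1,2,3):
  f0=np.radians(-15.4-33.4*(k-1));y0=np.radians(-40-25.2*(k-1))
  for j in range(1,9):
    f=f0-np.radians(33.4)*j/8;d=110*np.array([np.cos(f)-np.cos(f0),np.sin(f)-np.sin(f0)])
    print(k,j,np.round([d@[np.cos(y0),np.sin(y0)],d@[np.sin(y0),-np.cos(y0)],25.2*j/8],1))
E
```

```text
s [256.07518797 221.35338346] [251 213  10  18 133] [ 0.6276528  -0.18636171  0.05082145] [ 0.64838616 -0.16715552  0.10604529]
t [390.50666667 168.18666667] [386 163  10  11  75] [ 0.62064381 -0.18449781  0.05099432] [ 0.63830525 -0.16601755  0.11048284]
[ 0.63209784 -0.17724865  0.07487651] [ 0.63546124 -0.17695405  0.079     ] [ 0.6309681  -0.17625622  0.079     ] [ 0.62796384 -0.17434946  0.09      ]
1 1 [3.1 7.4 3.2]
1 2 [ 5.6 15.   6.3]
1 3 [ 7.6 22.8  9.4]
1 4 [ 8.9 30.7 12.6]
1 5 [ 9.8 38.6 15.8]
1 6 [10.  46.7 18.9]
1 7 [ 9.6 54.7 22. ]
1 8 [ 8.7 62.6 25.2]
2 1 [2.  7.8 3.2]
2 2 [ 3.4 15.7  6.3]
2 3 [ 4.2 23.6  9.4]
2 4 [ 4.5 31.6 12.6]
2 5 [ 4.1 39.6 15.8]
2 6 [ 3.2 47.6 18.9]
2 7 [ 1.7 55.5 22. ]
2 8 [-0.3 63.2 25.2]
3 1 [0.9 8.  3.2]
3 2 [ 1.1 16.   6.3]
3 3 [ 0.8 24.   9.4]
3 4 [-0.1 31.9 12.6]
3 5 [-1.6 39.8 15.8]
3 6 [-3.6 47.6 18.9]
3 7 [-6.2 55.2 22. ]
3 8 [-9.3 62.5 25.2]
```

```bash
python3 drive.py '[[0.001,-0.001,0.02,0,0,0],[0.001,-0.001,0.045,0,0,0],[0.001,-0.001,0.07,0,0,0],[0.001,-0.001,0.078,0,0,0],[0.001,-0.001,0.078,0,0,0],[0.001,-0.001,0.078,0,0,0]]'; python3 drive.py '[[0,0,0,0,0,0],[0,0,0,0,0,0],[0,0,0,0,0,0],[0,0,0,0,0,0],[0,0,0,0,0,0],[0,0,0,0,0,0],[0,0,0,0,0,0],[0,0,0,0,0,0]]' 0.01 30; python3 d.py 633 -178 62 -40
```

```text
time_s: 13.93
tcp_pos: [0.6332, -0.1787, 0.0608]
eef_rot: [180.0, -0.0, -40.0]
contact_force: [0.6, -0.5, -0.1]
gripper_width: 0.0603
gripper_force: 0.0
time_s: 14.6
tcp_pos: [0.6335, -0.1785, 0.0607]
eef_rot: [-179.9, -0.1, -40.0]
contact_force: [1.5, 1.9, 2.5]
gripper_width: 0.0231
gripper_force: 30.0
[-0.0007 -0.0001 -0.0013] [-0.05 -0.05  0.01] rows 0.03556196448943103 0.010181839140352908 j [  1.  27. -13.  -0. -50.  49.] t 14.6
```

Pinched. Now the first third of the swing.

```bash
python3 drive.py '[[0.003,0.0074,0,0,0,3.2],[0.0056,0.015,0,0,0,6.3],[0.0076,0.0228,0,0,0,9.4],[0.009,0.0307,0,0,0,12.6],[0.0098,0.0386,0,0,0,15.8],[0.01,0.0467,0,0,0,18.9],[0.0096,0.0547,0,0,0,22],[0.0087,0.0626,0,0,0,25.2],[0.0087,0.0626,0,0,0,25.2]]'; python3 - <<'E'
from plant import r, monitor, workorder, capture
import numpy as np
p=monitor.get_state()['tcp_pos'];d=p[:2]-[.527,-.1492];print(np.linalg.norm(d),np.degrees(np.arctan2(d[1],d[0])))
E
```

```text
time_s: 15.35
tcp_pos: [0.6007, -0.2327, 0.0607]
eef_rot: [-179.8, -0.1, -65.4]
contact_force: [7.6, 1.9, -2.0]
gripper_width: 0.0227
gripper_force: 30.0
0.11136164179322362 -48.56180653328574
```

```bash
python3 drive.py '[[0.002,0.0078,0,0,0,3.2],[0.0034,0.0157,0,0,0,6.3],[0.0042,0.0236,0,0,0,9.4],[0.0045,0.0316,0,0,0,12.6],[0.0041,0.0396,0,0,0,15.8],[0.0032,0.0476,0,0,0,18.9],[0.0017,0.0555,0,0,0,22],[-0.0003,0.0632,0,0,0,25.2],[-0.0003,0.0632,0,0,0,25.2]]'; python3 - <<'E'
from plant import r, monitor, workorder, capture
import numpy as np
p=monitor.get_state()['tcp_pos'];d=p[:2]-[.527,-.1492];print(np.linalg.norm(d),np.degrees(np.arctan2(d[1],d[0])))
E
```

```text
time_s: 16.1
tcp_pos: [0.544, -0.2604, 0.0609]
eef_rot: [-179.7, -0.1, -90.6]
contact_force: [10.3, -9.3, -9.2]
gripper_width: 0.0228
gripper_force: 30.0
0.11250444106318208 -81.31030679646518
```

```bash
python3 drive.py '[[0.001,0.008,0,0,0,3.2],[0.0011,0.016,0,0,0,6.3],[0.0008,0.024,0,0,0,9.4],[-0.0001,0.0319,0,0,0,12.6],[-0.0016,0.0398,0,0,0,15.8],[-0.0036,0.0476,0,0,0,18.9],[-0.0062,0.0552,0,0,0,22],[-0.0093,0.0625,0,0,0,25.2],[-0.0093,0.0625,0,0,0,25.2],[-0.0093,0.0625,0,0,0,25.2],[-0.0093,0.0625,0,0,0,25.2],[-0.0093,0.0625,0,0,0,25.2]]'; python3 - <<'E'
from plant import r, monitor, workorder, capture
from h import *
p=monitor.get_state()['tcp_pos'];d=p[:2]-[.527,-.1492];print(np.linalg.norm(d),np.degrees(np.arctan2(d[1],d[0])))
t=capture('top');c=capture('scene')
a=t['frame'][160:260,280:410,::-1];b=c['frame'][150:250,240:370,::-1]
cv2.imwrite('pics/p6.png',cv2.resize(np.hstack([a,b]),None,fx=3,fy=3,interpolation=3))
E
```

```text
time_s: 17.1
tcp_pos: [0.4802, -0.2507, 0.0608]
eef_rot: [-179.9, -0.1, -115.6]
contact_force: [1.9, -12.1, -3.7]
gripper_width: 0.023
gripper_force: 30.0
0.11175402660543932 -114.75851692449994
```

View pics/p6.png

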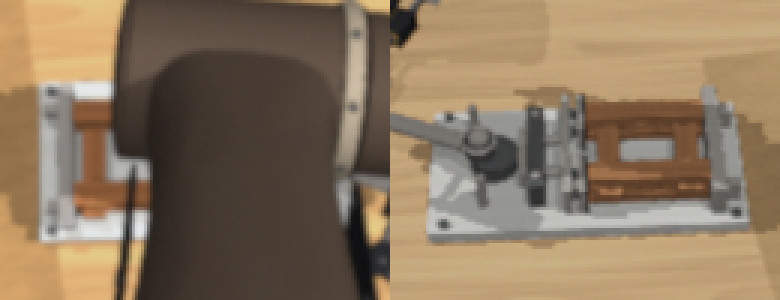

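The jaw pads touch the slat ends at about x=585 in the right half, and the slats bear on the fence at x=708. The lever is at about 1.73 rad. I hold briefly, then hand in.

```bash
python3 drive.py '[[0,0,0,0,0,0],[0,0,0,0,0,0],[0,0,0,0,0,0],[0,0,0,0,0,0],[0,0,0,0,0,0],[0,0,0,0,0,0]]' && python3 -c "
from plant import r, monitor, workorder, capture
print(workorder.close_job())"
```

```text
time_s: 17.7
tcp_pos: [0.4802, -0.2507, 0.0608]
eef_rot: [-179.9, -0.1, -115.6]
contact_force: [2.7, -12.0, -3.3]
gripper_width: 0.0229
gripper_force: 30.0
the job is handed in; nothing more can be done
None
```

Both full-length slats are laid as the top layer and the jaw presses the crib against the fence; I handed the job in at 17.7 s with the gripper holding the lever at about 1.73 rad (estimated from the tool position), but the judge's verdict was not shown.

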